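# Post a small carton through the spring flap of the returns unit

## Task

Post the small brown carton into the grey crate of the returns unit: push the striped yellow spring flap open with one finger and keep it held open while the other finger pushes the carton along the deck, through the gate and over the edge, so that it drops into the crate. Nothing is gripped or lifted, and the flap must never rub or fall against the carton. Then draw back so that the flap swings shut by itself, and leave the tape roll, the film roll and the glove box where they stand.

Things in the scene. Friction and masses are not known exactly. Their poses are not given: they have to be found in the camera images.
- drop_unit: Returns unit, fixed. x axis = posting direction (level), z up, y to the left looking along x; origin on the table under the middle of the gate. Flat aluminium-topped deck, 90 mm high, x -190 to 0 mm, y -90 to 90 mm, with a blue lip 6 mm high along each side edge. At x = 0 it ends in a sheer drop. Two dark gate posts, 12 mm thick, 56 mm tall above the deck, at x = -6, y = +75 and -75 mm.
- crate_in (a point): Centre of the inner floor of the open-topped grey crate beyond the deck's end, part of the returns unit. The crate spans the unit's x 0 to 220 and y -125 to 125 mm outside; walls 5 mm thick, 125 mm high above the table; floor 6 mm above the table.
- flap (a joint): Angle of the yellow, black-striped spring flap that bars the gate: 0 = shut, straight across the deck between the posts; it grows as its free edge swings towards the unit's +x, out over the crate; 1.57 = pointing along +x, stop at 1.75 rad. A spring always closes it: about 0.08 N m when shut, 0.15 N m wide open.
- hinge (a point): Foot of the flap's vertical hinge axis, at deck height (90 mm above the table), in the post at x = -6, y = +75 mm of the returns unit. The flap is a panel 5 mm thick that reaches from 7 to 139 mm from this axis and from 6 to 51 mm above the deck.
- flap_edge (a point): Middle of the height of the flap's free edge, 139 mm from the hinge axis and 28.5 mm above the deck.
- carton_center (a point): Centre of the loose brown cardboard carton (about 0.15 kg), which stands on the deck before the gate: 50 mm along its own x axis (roughly the posting direction), 54 mm along its y, 46 mm high, with a white tape band over it and a white label on top.
- tape_roll: Bystander: roll of orange tape lying flat on the table, 100 mm outside diameter, 48 mm high; origin at the centre of its underside.
- film_roll: Bystander: brown roll of film standing upright on the table, 68 mm diameter, 100 mm high; origin at the centre of its underside.
- glove_box: Bystander: blue glove box lying on the table, 220 mm (its x) by 115 mm (its y), 70 mm high; origin at the centre of its underside.
There are look-alikes about, which are no part of the job. Of the things shaped like the part that bears carton_center, the cardboard one is meant.

How it is judged (in metres and radians):
On the way, in this order (a step that is already met when the one before it is completed fails the run):
1. a finger has pushed the flap open while the carton is still before the gate (contact force between the fingers and flap above 0.2 N and value of joint flap above 0.2 rad and x of carton_center in the frame of drop_unit below -0.028 m), for 0.05 s.
2. the carton goes through the gate, still on the deck, while a finger holds the flap open (contact force between the fingers and flap above 0.2 N and value of joint flap above 0.2 rad and x of carton_center in the frame of drop_unit above -0.022 m and height (world z) of carton_center above 0.1 m), for 0.05 s.
3. the carton has dropped into the crate (x of carton_center in the frame of drop_unit between 0.005 and 0.215 m and y of carton_center in the frame of drop_unit between -0.12 and 0.12 m and height (world z) of carton_center below 0.07 m), for 0.2 s.
At the end, for the whole second after the job is handed in: The carton lies at rest in the grey crate (its centre inside the crate walls and below 70 mm), and the flap has swung shut to within 0.08 rad (all of step 3 and value of joint flap below 0.08 rad and linear speed of carton below 0.03 m/s); the robot touches nothing.
It fails at once if the flap pressed on or rubbed against the carton (more than 0.3 N) (contact force between flap and carton above 0.3 N).
It fails at once if the carton was lifted more than 15 mm off the deck (height (world z) of carton_center above 0.128 m).
It fails at once if the tape roll was moved more than 20 mm or tipped (distance of tape_roll from where it was at the start of the episode above 0.02 m or angle between tape_roll's own z axis and vertical above 0.3 rad).
It fails at once if the film roll was moved more than 20 mm or tipped (distance of film_roll from where it was at the start of the episode above 0.02 m or angle between film_roll's own z axis and vertical above 0.3 rad).
It fails at once if the glove box was moved more than 20 mm or tipped (distance of glove_box from where it was at the start of the episode above 0.02 m or angle between glove_box's own z axis and vertical above 0.3 rad).
It also fails if it takes over 42 s, if anything falls off the work surface, if the arm or the gripper's body presses on something with over 40 N, if the wrist force passes 120 N, or if a joint passes its speed limit or range.

## Robot

A 6-joint arm with a two-finger parallel gripper is mounted at the origin on the work surface. World frame = base frame: x ahead of the robot, y to its left, z up, the work surface at z = 0. Lengths are in m, angles in degrees, forces in N, time in s.
With the tool pointing down it reaches from about 0.225 to 0.725 m from the base axis. Payload 3.1 kg.
Tool frame: the origin (TCP) lies midway between the tips of the shut fingers; the grasp point (between the pads) lies 19 mm behind it; z points along the fingers, y is the direction in which the jaws open and shut (so a half turn about z gives the same grasp; the last joint's range is limited). The gripper opens to 85 mm and grips with 20 to 120 N. Pads are 22 mm wide; open, the fingers measure 114 mm over their backs; the gripper's body (76 mm by 85 mm) begins 54 mm behind the grasp point. The pads swing forward as they close: fully open they stand 13 mm farther back than shut.
Start: joints at [64.297, 2.75, 5.684, 92.934, 0, 82.678], TCP at [0.166, 0.498, 0.231] pointing down, gripper open.
Joint ranges: [-166.93, 166.93], [-56.73, 111.36], [-69.38, 81.34], [-121.58, 131.49], [-85.45, 84.26], [-180, 180]. Speed limits (degrees/s): [159.86, 159.86, 180, 180, 180, 180].

## Interface

Orientations are given as a 3x3 rotation matrix whose columns are the frame's x, y, z axes.
In Python, from workcell import observe, optics, robot gives the robot as it stands.
- The arm moves only by the tool send_rows, never from a script. Its argument "plan" is text: rows parted by semicolons, each of 6 numbers parted by spaces: the shift along the tool's x, y, z each as a share of 0.4 m, from -1 to 1, then the turn, a rotation vector about the tool's x, y, z each as a share of pi/2 rad, from -1 to 1. In form: x y z ax ay az; .... A call has 1 to 20 rows; each row is the pose to reach, as a shift and turn from the pose commanded when the call began, along the tool's axes at that moment; what a row does not reach only later rows make up. A row lasts 1/10 s, in which the tool goes at most 50 mm and 8.59 degrees, less where a joint would pass 70% of its speed; a pose out of reach is approached as far as the arm can. A call with a number of a shift or a turn outside -1 to 1 is refused whole. A call with a gripper value outside its range is refused whole. "jaw" is the closure, from 0 (fully open) to 1 (shut), set as the call begins (left out, the last holds). The fingers move at their own pace and stop on an object; "newtons" is the grip in N (left out, the last holds). Time passes only in rows, so rows that repeat a pose let the fingers close. It gives the time, the measured TCP pose, the force and the opening at its end, in the units of the state.
- observe(): the state, without advancing time (a new reading comes with each control period).
- optics.read_camera(name): name is "scene" or "top"; returns a dict with "color" (420x560x3 uint8, red, green, blue), "range_z" (420x560 float32, m along the optical axis (not along the pixel's ray), 0 where there is no reading), "K" (3x3 intrinsics, pixels), "world_from_camera" (4x4, takes a point from camera to world coordinates). Camera axes: x right, y down, z forward; pixel columns grow to the right and rows downward; lengths in m; the calibration is good to about 2 mm. A picture is of the moment at which its call begins.
- robot.hand_in(): hands the job in, once; it reports no verdict.
The state is a dict: "clock": time; "q": joint angles; "qvel": joint speeds; "joint_torque": joint torques, N m; "tcp_pos": TCP position; "eef_rot": TCP orientation; "ft_force": force on the tool from outside, world axes, zero at the start; "torque": the same for the moment, N m; "grip_width": finger opening in m.
Only numpy, scipy, OpenCV 4.12 (cv2) and the standard library are available. Lean on these libraries where they do the work, as an engineer would, in place of code of your own. Each camera call takes 0.05 s, during which the arm holds its last target. There are 200 camera calls.

## Working session

There is one attempt and no reset: what is moved stays moved. The work goes in short steps, Python scripts to look and compute and a tool call to move; the robot and the scene stay as the last step left them, time stands still between calls to the robot, and variables do not carry over. Pictures are saved under pics/ and viewed, about 8 in all and at most 12, crops included, and the job is handed in when it is done.

Besides the shell and the picture viewer there is one more tool, called after "Request:" as a command line: name --argument value ..., lists and objects as JSON in quotes. send_rows: Moves the arm, as the interface text tells. Shift numbers are shares of 0.4 m and turn numbers shares of pi/2 rad, none past 1 either way. Its arguments: {"type":"object","properties":{"plan":{"type":"string"},"jaw":{"type":"number"},"newtons":{"type":"number"}},"required":["plan"]}

```bash
mkdir -p pics
python3 - <<'E'
from workcell import observe, optics, robot
import numpy as np, cv2
s=observe(); print({k:np.round(v,3).tolist() for k,v in s.items()})
for n in("scene","top"):
    c=optics.read_camera(n); np.savez(f"pics/{n}0.npz",**c)
    print(n,np.round(c["K"],1).tolist(),np.round(c["world_from_camera"],3).tolist())
    cv2.imwrite(f"pics/{n}0.png",cv2.resize(c["color"][...,::-1],None,fx=1.4,fy=1.4))
E
```

```text
{'clock': 0.0, 'q': [64.299, 2.792, 5.592, 92.932, 0.001, 82.676], 'qvel': [0.041, -0.053, -0.052, 0.03, -0.003, -0.052], 'joint_torque': [-0.0, -33.878, 32.002, 0.02, -0.0, -0.0], 'tcp_pos': [0.165, 0.498, 0.23], 'eef_rot': [[-0.949, 0.315, -0.001], [0.315, 0.949, -0.002], [0.0, -0.002, -1.0]], 'ft_force': [0.192, -0.326, 0.526], 'torque': [-0.046, 0.018, 0.039], 'grip_width': 0.086}
scene [[426.6, 0.0, 278.0], [0.0, 426.6, 211.1], [0.0, 0.0, 1.0]] [[-0.423, 0.463, -0.779, 1.182], [0.906, 0.219, -0.363, 0.233], [0.002, -0.859, -0.512, 0.542], [0.0, 0.0, 0.0, 1.0]]
top [[407.1, 0.0, 279.0], [0.0, 407.1, 208.7], [0.0, 0.0, 1.0]] [[-0.002, -0.999, 0.05, 0.468], [-1.0, 0.003, 0.012, -0.064], [-0.012, -0.05, -0.999, 0.972], [0.0, 0.0, 0.0, 1.0]]
```

View pics/scene0.png

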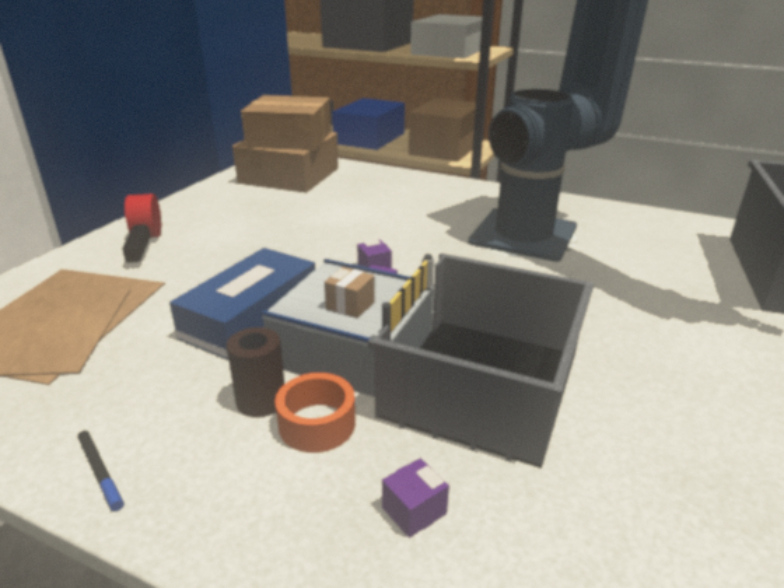

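View pics/top0.png

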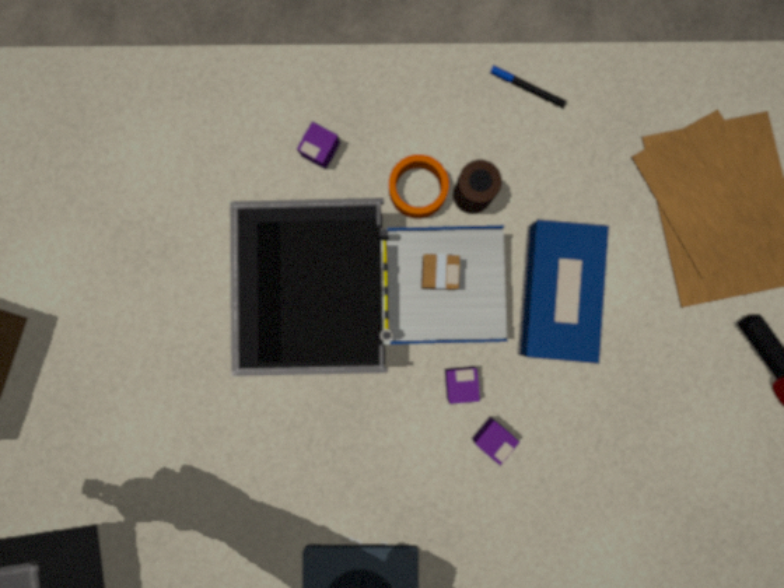

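The scene picture shows the carton on the deck at about (350,291), the yellow flap at about (410,290), and the crate to the right. In the top view the carton is at (441,271), the flap line runs x≈386 from y 240 to 335 with the hinge post at (386,336), and the crate spans (232–383, 200–373). The carton look-alikes in the top view are the purple cubes at (319,145), (463,385) and (496,441). The brown one on the deck is the cardboard one, with a white band. Next I measure it and check an enlarged crop.

```bash
cat > h.py <<'E'
import numpy as np, cv2
def cloud(c):
    K=c["K"];T=c["world_from_camera"];z=c["range_z"]
    v,u=np.indices(z.shape)
    p=np.stack([(u-K[0,2])/K[0,0]*z,(v-K[1,2])/K[1,1]*z,z],-1)
    P=p@T[:3,:3].T+T[:3,3]; P[z==0]=np.nan
    return P
def pix2w(c,u,v,h):  # ray meets plane z=h
    K=c["K"];T=c["world_from_camera"]
    d=T[:3,:3]@np.array([(u-K[0,2])/K[0,0],(v-K[1,2])/K[1,1],1]); o=T[:3,3]
    return o+d*(h-o[2])/d[2]
def rect(P,m):
    q=P[m][:,:2].astype(np.float32)*1000
    (cx,cy),(w,h),a=cv2.minAreaRect(q); return np.round([cx,cy,w,h,a,len(q),np.median(P[m][:,2])*1000],1)
E
python3 - <<'E'
from h import *
for n in("top","scene"):
    c=dict(np.load(f"pics/{n}0.npz")); P=cloud(c); X,Y,Z=P[...,0],P[...,1],P[...,2]
    print(n)
    reg=(X>.3)&(X<.72)&(Y>-.3)&(Y<.22)
    hist=np.histogram(Z[reg],bins=np.arange(0.0,.17,.01)); print(hist[0])
    R=c["color"].astype(int); r,g,b=R[...,0],R[...,1],R[...,2]
    brown=(r>g+20)&(g>b+10)
    boxr=(X>.36)&(X<.6)&(Y>-.25)&(Y<-.05)
    car=boxr&(Z>.128)&(Z<.142)&(Y<-.1) 
    print("carton top",rect(P,car))
    print("deck",rect(P,boxr&(abs(Z-.09)<.004)&(Y<-.08)))
    cr=(X>.32)&(X<.68)&(Y>-.1)&(Y<.2)&(abs(Z-.125)<.006)
    print("crate",rect(P,cr))
    yel=(r>110)&(g>90)&(b<90)&boxr&(Z>.1)
    print("yellow",rect(P,yel))
    print("posts",rect(P,boxr&(Z>.139)&(Y>-.1)&(Y<-.03)))
c=np.load("pics/top0.npz")["color"][125:280,160:375,::-1]
cv2.imwrite("pics/crop_top.png",cv2.resize(c,None,fx=3.7,fy=3.7,interpolation=cv2.INTER_CUBIC))
E
```

```text
top
[15782   448   395   402  1319   377   930   861  3489  3788   689   309
  1967   711   196     0]
carton top [ 542.2 -127.3   51.9   50.1   89.7  630.   136. ]
deck [ 5.169e+02 -1.552e+02  1.653e+02  1.490e+02  4.000e-01  4.291e+03
  8.990e+01]
crate [5.214e+02 4.380e+01 2.628e+02 2.887e+02 1.100e+00 1.991e+03 1.245e+02]
yellow [ 541.4 -126.1   53.    48.    88.6  282.   135.9]
posts [447.7 -52.9   2.   12.2  89.9  11.  140.8]
scene
[5537 1471 1640 1770 2270 1775 2234 1699 3348 2649 1593 1228 2266  620
  121    0]
carton top [ 544.1 -127.8   55.1   53.8   88.2  438.   135.1]
deck [ 5.182e+02 -1.561e+02  1.658e+02  1.502e+02  1.700e+00  1.911e+03
  8.930e+01]
crate [5.229e+02 4.290e+01 2.671e+02 2.872e+02 1.200e+00 2.280e+03 1.239e+02]
yellow [ 559.7 -115.8   33.    64.6   38.3  170.   118.3]
posts [454.2 -51.9   5.9   2.4   2.7   5.  143.2]
```

View pics/crop_top.png

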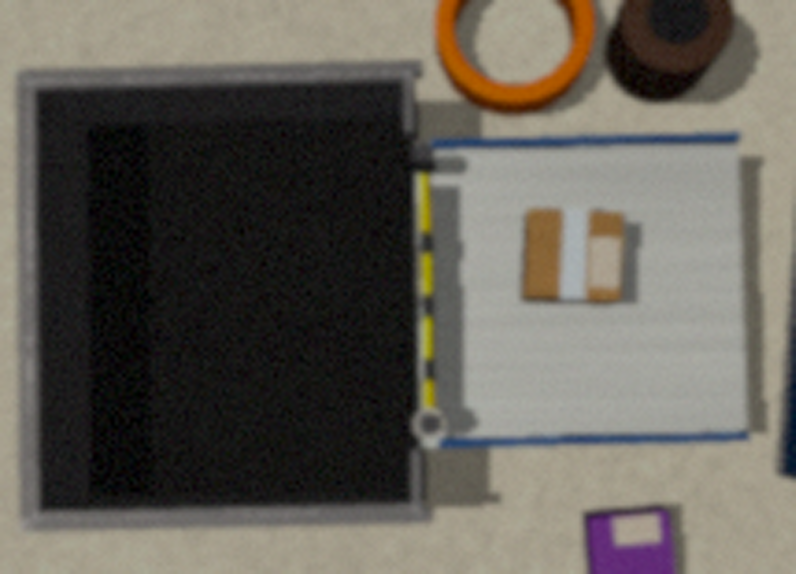

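The crop shows one cardboard carton at (574,254), with its brown sides and white band visible. The flap line runs from (425,163) to (429,424) and the hinge post is the round one at (429,424). The purple items are ruled out by colour. I now fit the unit pose.

Run:
```python
from h import *
from scipy.optimize import least_squares
c=dict(np.load("pics/top0.npz"))
W=lambda px,py,h:pix2w(c,160+(px+.5)/3.7-.5,125+(py+.5)/3.7-.5,h)[:2]*1000
M=[((739,135),.096,(-190,-90)),((747,439),.096,(-190,90)),((18,72),.125,(220,-125)),((25,528),.125,(220,125)),((418,63),.125,(0,-125)),((430,520),.125,(0,125)),((429,424),.146,(-6,75))]
A=np.array([W(*p,h) for p,h,_ in M]);B=np.array([m[2] for m in M],float)
def f(t):
    cs,s=np.cos(t[2]),np.sin(t[2]); return (B@np.array([[cs,-s],[s,cs]]).T+t[:2]-A)
r=least_squares(lambda t:f(t).ravel(),[520,-60,1.57]); t=r.x; print("unit",t[:2],np.degrees(t[2])); print(np.round(f(t),1))
# scene-view check: depth edges. carton corners at z .136
cs,s=np.cos(t[2]),np.sin(t[2]);R=np.array([[cs,-s],[s,cs]])
U=lambda w:(np.array(w)-t[:2])@R
C=np.array([W(*p,.136) for p in((526,208),(624,211),(621,301),(521,299))]);print(np.round(C,1),np.round(U(C),1),U(C.mean(0)))
print("depth centre",U([542.2,-127.3]),U([544.1,-127.8]))
# cloud of film/tape/glove in unit frame
P=cloud(c);X,Y,Z=[P[...,i] for i in range(3)]
col=c["color"].astype(int);r_,g,b=[col[...,i] for i in range(3)]
print("film",rect(P,(X>.6)&(X<.8)&(abs(Z-.1)<.006)),"glove",rect(P,(Y<-.26)&(X>.35)&(abs(Z-.07)<.006)))
print("tape",rect(P,(X>.6)&(X<.8)&(abs(Z-.048)<.005)&(r_>g+50)))
print("purple",rect(P,(b>g+30)&(r_>g+20)&(X<.45)&(X>.25)&(Z>.01)))
np.save("unit.npy",t)
S=dict(np.load("pics/scene0.npz"))
Ti=np.linalg.inv(S["world_from_camera"]);im=S["color"][...,::-1].copy();im=cv2.resize(im[140:330,150:430],None,fx=2.85,fy=2.85,interpolation=cv2.INTER_CUBIC)
def proj(u,z):
    w=R@np.array(u,float)+t[:2];p=Ti@np.array([w[0]/1000,w[1]/1000,z,1]);q=S["K"]@(p[:3]/p[2]);return (int((q[0]-150+.5)*2.85),int((q[1]-140+.5)*2.85))
for poly,z in(([(-190,-90),(0,-90),(0,90),(-190,90)],.096),([(0,-125),(220,-125),(220,125),(0,125)],.125),([(-6,75),(-6,-64)],.141)):
    cv2.polylines(im,[np.array([proj(u,z) for u in poly])],True,(0,0,255),1)
for u in U(C): cv2.circle(im,proj(u,.136),2,(0,255,0),-1)
cv2.imwrite("pics/ov.png",im)
```

```text
unit [522.30169744 -39.6567396 ] 91.15438313336568
[[ 1.7 -0.3]
 [-1.1 -1.4]
 [-4.5 -4.4]
 [ 3.9 -2.4]
 [-4.2  3.6]
 [ 4.   5. ]
 [ 0.  -0.1]]
[[ 567.2 -101.2]
 [ 565.3 -155.7]
 [ 515.1 -153.6]
 [ 516.4  -98.1]] [[ -62.4  -43.6]
 [-116.9  -40.7]
 [-113.8    9.5]
 [ -58.3    7.1]] [-87.8518388  -16.91437785]
depth centre [-88.02635197 -18.12856578] [-88.56452869 -20.01810694]
film [ 656.5  -22.1  107.5  405.2    2.4 1091.    99.7] glove [ 516.1 -331.3  116.3  220.4   84.8 5182.    70.1]
tape [713.4 -24.1 250.3  99.   74.4 818.   47. ]
purple [ 324.2 -191.2  157.8   63.    29.9  857.    46. ]
```

View pics/ov.png

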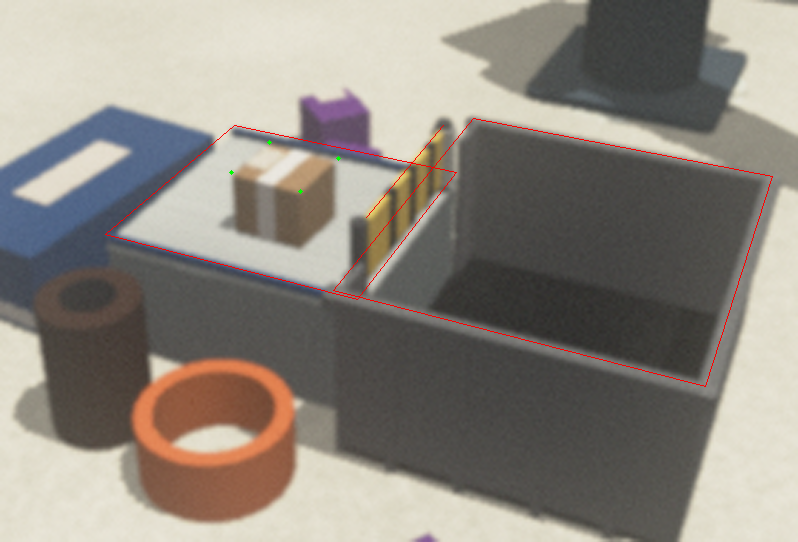

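The overlay agrees: the deck, crate and carton-top outlines (carton corners at about (231,172), (269,142), (338,158), (300,191)) fall on the picture. The two views give a carton top height of 0.136/0.135 and a deck height of 0.090/0.089, both as specified. In the unit frame the carton centre is about (-89,-19) mm with a yaw of about -3.5°.

Plan: tool y about 10° off the posting direction, with the carton between the open fingers. The rear finger pushes the carton flat on its back face and the front finger opens the flap.

```bash
cat >> h.py <<'E'
t=np.load("unit.npy"); cs,sn=np.cos(t[2]),np.sin(t[2]); RU=np.array([[cs,-sn],[sn,cs]])
def toU(w): return (np.array(w)*1000-t[:2])@RU
def toW(u): return (RU@np.array(u,float)+t[:2])/1000
def state():
    from workcell import observe
    s=observe();R=np.array(s["eef_rot"]);y=RU.T@R[:2,1];
    print("t",round(s["clock"],2),"U",np.round(toU(s["tcp_pos"][:2]),1),"z",round(s["tcp_pos"][2],4),"phi",round(np.degrees(np.arctan2(y[1],y[0])),2),"F",np.round(s["ft_force"],1),"w",round(s["grip_width"],4),"q",np.round(s["q"],0)); return s
def shares(s,u,z,phi):
    from scipy.spatial.transform import Rotation as Ro
    R=np.array(s["eef_rot"]);d=np.r_[toW(u),z]-s["tcp_pos"]
    a=np.radians(phi)+t[2];Y=np.array([np.cos(a),np.sin(a),0]);Z=np.array([0,0,-1.]);Rt=np.c_[np.cross(Y,Z),Y,Z]
    print("shares",u,z,phi,np.round(R.T@d/.4,3),np.round(Ro.from_matrix(R.T@Rt).as_rotvec()/(np.pi/2),3))
E
python3 - <<'E'
from h import *
s=state(); shares(s,(-81,-8),.26,10)
E
```

```text
t 0.1 U [544.4 346.1] z 0.2302 phi -19.54 F [-0.4 -0.5 -0.3] w 0.0856 q [64.  3.  6. 93. -0. 83.]
shares (-81, -8) 0.26 10 [-1.357 -1.178 -0.072] [-0.001 -0.001 -0.328]
```

Request:
send_rows --plan "-0.68 -0.59 -0.07 0 0 -0.164;-0.68 -0.59 -0.07 0 0 -0.164;-0.68 -0.59 -0.07 0 0 -0.164;-0.68 -0.59 -0.07 0 0 -0.164;-0.68 -0.59 -0.07 0 0 -0.164;-0.68 -0.59 -0.07 0 0 -0.164;-0.68 -0.59 -0.07 0 0 -0.164;-0.68 -0.59 -0.07 0 0 -0.164;-0.68 -0.59 -0.07 0 0 -0.164;-0.68 -0.59 -0.07 0 0 -0.164" --jaw 0

```text
clock: 1.1
tcp_pos: [0.3489, 0.1885, 0.2589]
eef_rot: [[-0.998, 0.064, -0.001], [0.064, 0.998, 0.0], [0.001, 0.0, -1.0]]
ft_force: [-0.5, 0.4, -0.3]
grip_width: 0.0857
```

Run:
```python
from h import *
s=state(); shares(s,(-81,-8),.26,10)
```

```text
t 1.1 U [231.6 168.7] z 0.2589 phi -4.83 F [-0.5  0.4 -0.3] w 0.0857 q [ 19. -16.  -8.  98.   0.  22.]
shares (-81, -8) 0.26 10 [-0.506 -0.742 -0.004] [ 0.    -0.001 -0.165]
```

Request:
send_rows --plan "-0.506 -0.742 -0.004 0 0 -0.165;-0.506 -0.742 -0.004 0 0 -0.165;-0.506 -0.742 -0.004 0 0 -0.165;-0.506 -0.742 -0.004 0 0 -0.165;-0.506 -0.742 -0.004 0 0 -0.165;-0.506 -0.742 -0.004 0 0 -0.165;-0.506 -0.742 -0.004 0 0 -0.165;-0.506 -0.742 -0.004 0 0 -0.165;-0.506 -0.742 -0.004 0 0 -0.165;-0.506 -0.742 -0.004 0 0 -0.165;-0.506 -0.742 -0.004 0 0 -0.165"

```text
clock: 2.2
tcp_pos: [0.5323, -0.1185, 0.2609]
eef_rot: [[-0.98, -0.197, -0.001], [-0.197, 0.98, 0.001], [0.0, 0.001, -1.0]]
ft_force: [0.3, 1.0, -0.1]
grip_width: 0.0856
```

Run:
```python
from h import *
s=state(); shares(s,(-81,-8),.15,10)
```

```text
t 2.2 U [-79.   -8.4] z 0.2609 phi 10.23 F [ 0.3  1.  -0.1] w 0.0856 q [-20.   6.  13.  97.   0. -31.]
shares (-81, -8) 0.15 10 [ 0.002 -0.005  0.277] [ 0.001 -0.     0.003]
```

Request:
send_rows --plan "0.002 -0.005 0.1 0 0 0;0.002 -0.005 0.2 0 0 0;0.002 -0.005 0.277 0 0 0;0.002 -0.005 0.277 0 0 0;0.002 -0.005 0.277 0 0 0"

```text
clock: 2.7
tcp_pos: [0.5316, -0.1212, 0.1506]
eef_rot: [[-0.98, -0.197, -0.001], [-0.197, 0.98, 0.0], [0.001, 0.0, -1.0]]
ft_force: [0.6, -0.4, 0.1]
grip_width: 0.0856
```

```bash
cat > look.py <<'E'
import sys; from h import *
from workcell import optics
S=optics.read_camera("scene");np.savez(f"pics/{sys.argv[1]}.npz",**S)
cv2.imwrite(f"pics/{sys.argv[1]}.png",cv2.resize(S["color"][130:310,150:430,::-1],None,fx=2.85,fy=2.85,interpolation=cv2.INTER_CUBIC))
P=cloud(S);X,Y,Z=[P[...,i] for i in range(3)]
U=(P[...,:2]*1000-t[:2])@RU
m=(abs(U[...,1])<70)&(U[...,0]>-180)&(U[...,0]<60)&(abs(Z-.1355)<.003)
r,g,b=[S["color"][...,i].astype(int) for i in range(3)]
m&=(r>b+15)&(U[...,0]<-15)|(m&(r>150)&(U[...,0]<-15))
if m.sum()>20:
    (cx,cy),wh,a=cv2.minAreaRect(U[m].astype(np.float32)); print("carton top rect",np.round([cx,cy,*wh,a],1),m.sum(),"mean",U[m].mean(0).round(1))
E
python3 - <<'E'
from h import *
s=state(); shares(s,(-81,-8),.092,10)
E
python3 look.py d1
```

```text
t 2.7 U [-81.8  -7.7] z 0.1506 phi 10.18 F [ 0.6 -0.4  0.1] w 0.0856 q [-20.   6.  -0.  84.   0. -31.]
shares (-81, -8) 0.092 10 [-0.001  0.002  0.146] [ 0.    -0.     0.002]
carton top rect [-88.  -20.7  51.3  56.   86.9] 375 mean [-86.8 -22.8]
```

View pics/d1.png

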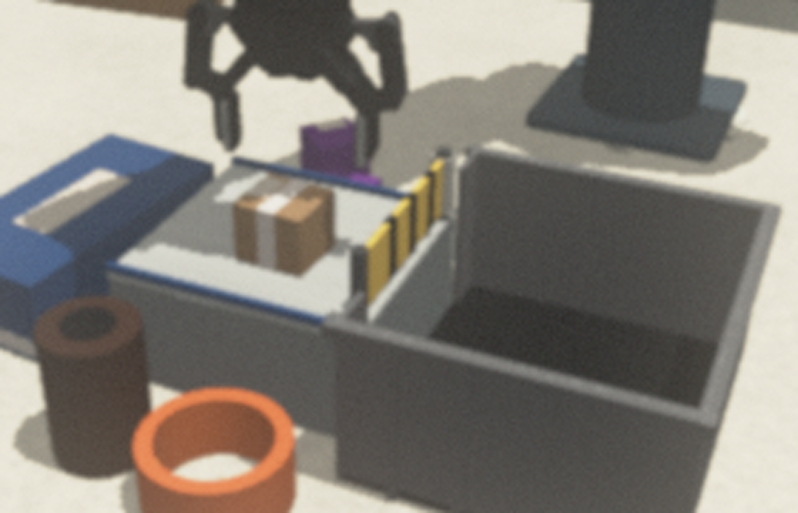

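The picture shows the rear fingertip at (230,148), the front fingertip at (368,158), and the carton top between them at (285,195). Before descending I measure the fingertips in the depth cloud.

Run:
```python
from h import *
S=dict(np.load("pics/d1.npz"));P=cloud(S);U=(P[...,:2]*1000-t[:2])@RU;Z=P[...,2]*1000
for nm,lo,hi in(("C",-160,-100),("F",-60,0)):
    m=(Z>147)&(Z<190)&(U[...,0]>lo)&(U[...,0]<hi)&(abs(U[...,1])<50)
    a=np.radians(10.2);d=U[m]-[-81.8,-7.7]; tt=d@[np.cos(a),np.sin(a)];nn=d@[-np.sin(a),np.cos(a)]
    print(nm,m.sum(),"zmin",np.percentile(Z[m],[0,3,10]),"along",np.percentile(tt,[2,50,98]).round(1),"across",np.percentile(nn,[2,50,98]).round(1))
```

```text
C 109 zmin [163.5087902  164.85300924 167.05559806] along [-56.7 -45.1 -43.1] across [-13.7  -8.7   6.2]
F 94 zmin [161.75675857 165.29612083 169.06259355] along [43.1 48.7 55.6] across [-13.7  -9.3   2.7]
```

Request:
send_rows --plan "0.006 0 0.05 0 0 0;0.006 0 0.1 0 0 0;0.006 0 0.146 0 0 0;0.006 0 0.146 0 0 0;0.006 0 0.146 0 0 0;0.006 0 0.146 0 0 0"

```text
clock: 3.35
tcp_pos: [0.5316, -0.1236, 0.0946]
eef_rot: [[-0.981, -0.195, 0.004], [-0.195, 0.981, -0.002], [-0.004, -0.002, -1.0]]
ft_force: [-0.1, 0.3, 0.2]
grip_width: 0.0854
```

```bash
python3 - <<'E'
from h import *
s=state(); shares(s,(-82,-10.5),.092,10);shares(s,(-52,-10.5),.092,10)
E
python3 look.py d2
```

```text
t 3.35 U [-84.1  -7.6] z 0.0946 phi 10.08 F [-0.1  0.3  0.2] w 0.0854 q [-20.   6.  -6.  77.   0. -31.]
shares (-82, -10.5) 0.092 10 [-0.008  0.004  0.006] [-0.002  0.003  0.001]
shares (-52, -10.5) 0.092 10 [-0.021  0.078  0.006] [-0.002  0.003  0.001]
carton top rect [-87.8 -21.   51.3  56.   85.3] 370 mean [-86.7 -22.7]
```

Request:
send_rows --plan "-0.008 0.004 0.003 0 0 0;-0.008 0.004 0.003 0 0 0;-0.008 0.004 0.003 0 0 0"

```text
clock: 3.7
tcp_pos: [0.5328, -0.1209, 0.0907]
eef_rot: [[-0.981, -0.195, 0.0], [-0.195, 0.981, -0.0], [-0.0, -0.0, -1.0]]
ft_force: [-1.3, -0.1, 0.1]
grip_width: 0.0855
```

Run:
```python
from h import *
s=state(); shares(s,(-67,-10.5),.092,10)
s=state()
```

```text
t 3.7 U [-81.4  -8.9] z 0.0907 phi 10.09 F [-1.3 -0.1  0.1] w 0.0855 q [-20.   7.  -6.  77.  -0. -31.]
shares (-67, -10.5) 0.092 10 [-0.01   0.035 -0.003] [-0.     0.     0.001]
t 3.7 U [-81.4  -8.9] z 0.0907 phi 10.09 F [-1.3 -0.1  0.1] w 0.0855 q [-20.   7.  -6.  77.  -0. -31.]
```

Request:
send_rows --plan "-0.002 0.008 0 0 0 0;-0.004 0.016 0 0 0 0;-0.005 0.024 0 0 0 0;-0.007 0.032 0 0 0 0;-0.009 0.04 0 0 0 0;-0.011 0.049 0 0 0 0;-0.011 0.049 0 0 0 0"

```text
clock: 4.4
tcp_pos: [0.533, -0.1005, 0.0905]
eef_rot: [[-0.981, -0.195, -0.0], [-0.195, 0.981, -0.0], [0.0, -0.0, -1.0]]
ft_force: [0.1, -1.1, -0.5]
grip_width: 0.0856
```

```bash
python3 - <<'E'
from h import *
s=state(); shares(s,(-32,-10.5),.092,10)
E
python3 look.py d3
```

```text
t 4.4 U [-61.   -9.4] z 0.0905 phi 10.1 F [ 0.1 -1.1 -0.5] w 0.0856 q [-18.   6.  -7.  77.  -0. -29.]
shares (-32, -10.5) 0.092 10 [-0.015  0.071 -0.004] [-0.    -0.     0.001]
carton top rect [-59.4 -19.5  51.5  84.2  88.2] 368 mean [-72.7 -20.7]
```

View pics/d3.png

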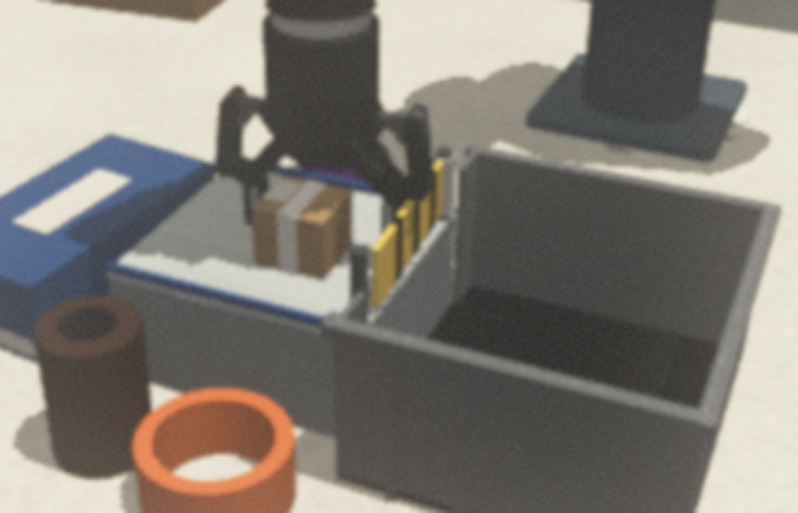

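The picture shows the rear finger on the carton's back at (250,200), the carton top at (300,205), and the flap just ajar at (400,240). The carton has moved 14 mm, squarely. I push on.

Request:
send_rows --plan "-0.002 0.008 0 0 0 0;-0.004 0.016 0 0 0 0;-0.005 0.024 0 0 0 0;-0.007 0.032 0 0 0 0;-0.009 0.04 0 0 0 0;-0.011 0.048 0 0 0 0;-0.013 0.056 0 0 0 0;-0.014 0.062 0 0 0 0;-0.014 0.062 0 0 0 0"

```text
clock: 5.35
tcp_pos: [0.5339, -0.0749, 0.0906]
eef_rot: [[-0.981, -0.195, 0.0], [-0.195, 0.981, 0.0], [-0.0, 0.0, -1.0]]
ft_force: [-0.1, -1.6, 0.6]
grip_width: 0.0851
```

```bash
python3 - <<'E'
s=open('look.py').read()
s=s.replace('if m.sum()>20:','n,L,st,_=cv2.connectedComponentsWithStats(m.astype(np.uint8));m=L==1+st[1:,4].argmax()\nif m.sum()>20:')
open('look.py','w').write(s)
from h import *
s=state(); shares(s,(-6,-10.5),.092,10)
E
python3 look.py d4
```

```text
t 5.35 U [-35.5 -10.8] z 0.0906 phi 10.1 F [-0.1 -1.6  0.6] w 0.0851 q [-15.   6.  -7.  77.   0. -26.]
shares (-6, -10.5) 0.092 10 [-0.012  0.073 -0.004] [0.    0.    0.001]
carton top rect [-51.1 -16.7  54.2  52.6   9.2] 366 mean [-50.1 -17.9]
```

View pics/d4.png

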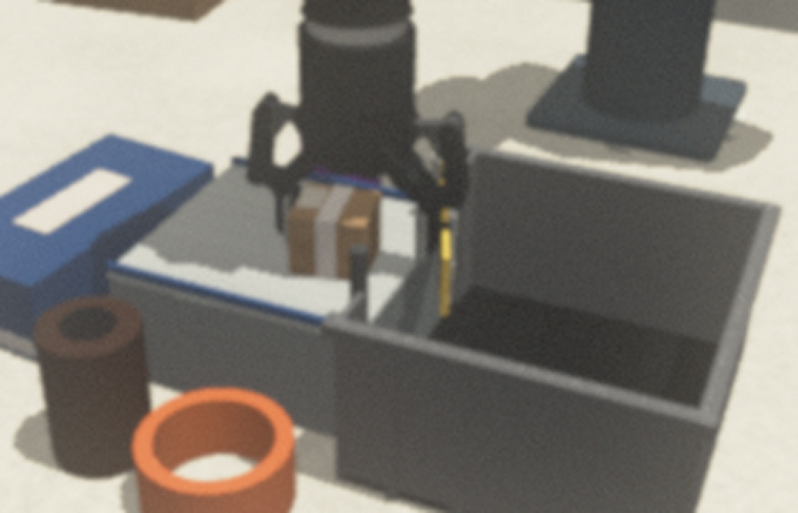

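The picture shows the flap held well open by the front finger at (445,240) and the carton at (330,230), flat on the rear finger with yaw 9° and centre (-51,-17). Its path is clear, so I continue to the edge.

Request:
send_rows --plan "-0.001 0.008 0 0 0 0;-0.003 0.016 0 0 0 0;-0.004 0.024 0 0 0 0;-0.005 0.032 0 0 0 0;-0.007 0.04 0 0 0 0;-0.008 0.048 0 0 0 0;-0.009 0.056 0 0 0 0;-0.011 0.064 0 0 0 0;-0.012 0.072 0 0 0 0;-0.014 0.08 0 0 0 0;-0.014 0.08 0 0 0 0"

```text
clock: 6.5
tcp_pos: [0.5331, -0.0422, 0.0905]
eef_rot: [[-0.981, -0.195, 0.0], [-0.195, 0.981, 0.001], [-0.0, 0.001, -1.0]]
ft_force: [-0.1, -1.2, 0.1]
grip_width: 0.0856
```

```bash
sed -i 's/<-15/<30/g' look.py
python3 - <<'E'
from h import *
s=state(); shares(s,(42,-10),.092,10)
E
python3 look.py d5
```

```text
t 6.5 U [ -2.8 -10.7] z 0.0905 phi 10.11 F [-0.1 -1.2  0.1] w 0.0856 q [-12.   5.  -8.  77.   0. -23.]
shares (42, -10) 0.092 10 [-0.018  0.111 -0.004] [0.    0.    0.001]
carton top rect [-18.4 -16.   53.9  52.3   9.4] 382 mean [-17.6 -17.7]
```

View pics/d5.png

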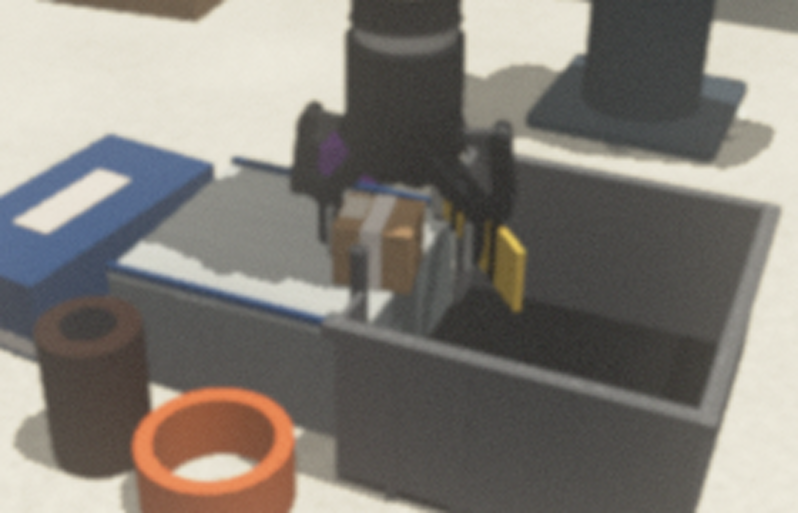

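The picture shows the carton's front over the edge at (420,250) and the free end of the flap at (512,270), well clear. The carton centre is at x -18 mm, yaw 9°, still on the deck. Final push next, faster past the tipping point.

Request:
send_rows --plan "-0.001 0.008 0 0 0 0;-0.003 0.018 0 0 0 0;-0.005 0.028 0 0 0 0;-0.007 0.038 0 0 0 0;-0.01 0.054 0 0 0 0;-0.013 0.074 0 0 0 0;-0.016 0.094 0 0 0 0;-0.02 0.114 0 0 0 0;-0.02 0.114 0 0 0 0;-0.02 0.114 0 0 0 0;-0.02 0.114 0 0 0 0;-0.02 0.114 0 0 0 0"

```text
clock: 7.75
tcp_pos: [0.5321, 0.0033, 0.0905]
eef_rot: [[-0.981, -0.194, 0.0], [-0.194, 0.981, 0.0], [-0.0, 0.0, -1.0]]
ft_force: [1.9, 0.1, 0.1]
grip_width: 0.0854
```

```bash
python3 - <<'E'
from h import *
s=state(); shares(s,(-75,-11),.0905,10)
E
python3 look.py d6
```

```text
t 7.75 U [ 42.7 -10.7] z 0.0905 phi 10.06 F [1.9 0.1 0.1] w 0.0854 q [ -7.   5.  -8.  77.   0. -18.]
shares (-75, -11) 0.0905 10 [ 0.051 -0.29   0.   ] [0.    0.    0.001]Traceback (most recent call last):
  File "look.py", line 10, in <module>
    n,L,st,_=cv2.connectedComponentsWithStats(m.astype(np.uint8));m=L==1+st[1:,4].argmax()
                                                                         ~~~~~~~~~~~~~~~^^
ValueError: attempt to get argmax of an empty sequence
```

View pics/d6.png

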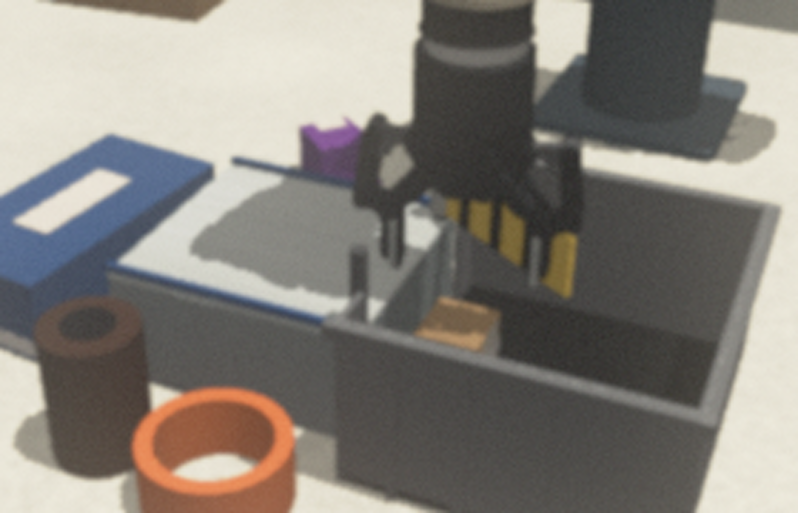

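The picture shows the carton lying on the crate floor at (460,325), with the flap still held by the front finger. I draw back along the same line, then lift.

Request:
send_rows --plan "0.003 -0.016 0 0 0 0;0.006 -0.035 0 0 0 0;0.01 -0.055 0 0 0 0;0.013 -0.075 0 0 0 0;0.017 -0.095 0 0 0 0;0.02 -0.115 0 0 0 0;0.024 -0.135 0 0 0 0;0.027 -0.155 0 0 0 0;0.031 -0.175 0 0 0 0;0.034 -0.195 0 0 0 0;0.038 -0.215 0 0 0 0;0.041 -0.235 0 0 0 0;0.045 -0.255 0 0 0 0;0.048 -0.275 0 0 0 0;0.051 -0.29 0 0 0 0;0.051 -0.29 0 0 0 0"

```text
clock: 9.4
tcp_pos: [0.5344, -0.1151, 0.0903]
eef_rot: [[-0.981, -0.194, -0.0], [-0.194, 0.981, 0.0], [0.0, 0.0, -1.0]]
ft_force: [0.8, -0.2, 0.4]
grip_width: 0.0852
```

Request:
send_rows --plan "0 0 -0.05 0 0 0;0 0 -0.12 0 0 0;0 0 -0.2 0 0 0;0 0 -0.3 0 0 0;0 0 -0.35 0 0 0;0 0 -0.35 0 0 0;0 0 -0.35 0 0 0;0 0 -0.35 0 0 0;0 0 -0.35 0 0 0;0 0 -0.35 0 0 0"

```text
clock: 10.4
tcp_pos: [0.5338, -0.1141, 0.2289]
eef_rot: [[-0.981, -0.195, -0.003], [-0.195, 0.981, 0.001], [0.002, 0.002, -1.0]]
ft_force: [-0.4, 0.8, -0.1]
grip_width: 0.0855
```

```bash
python3 look.py d7 2>/dev/null
python3 - <<'E'
from h import *
state()
S=dict(np.load("pics/d7.npz"));P=cloud(S);U=(P[...,:2]*1000-t[:2])@RU;Z=P[...,2]*1000
r,g,b=[S["color"][...,i].astype(int) for i in range(3)]
m=(U[...,0]>5)&(U[...,0]<215)&(abs(U[...,1])<120)&(Z>12)&(Z<100)&(r>b+25)
print("carton pts",m.sum(),np.percentile(U[m],[5,50,95],axis=0).round(0).tolist(),np.percentile(Z[m],[5,50,98]).round(0))
m=(U[...,0]>-20)&(U[...,0]<60)&(abs(U[...,1])<62)&(Z>102)&(Z<140)&(r>b+35)
print("flap x vs y",m.sum(),np.polyfit(U[m][:,1],U[m][:,0],1).round(3))
E
```

```text
carton top rect [ -4.3  -0.2 132.3   5.3  89. ] 77 mean [-3.4  1.4]
t 10.45 U [-74.7 -10.2] z 0.2292 phi 10.08 F [-0.4 -0.2 -0.5] w 0.0853 q [-19.   6.   9.  93.   0. -30.]
carton pts 364 [[19.0, -33.0], [40.0, -11.0], [61.0, 11.0]] [57. 59. 61.]
flap x vs y 341 [-1.000e-03 -3.678e+00]
```

View pics/d7.png

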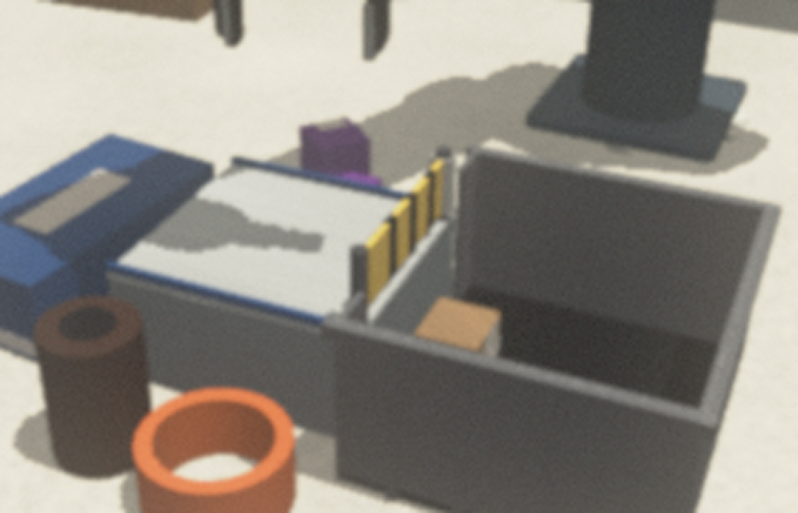

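The picture shows the flap shut at (405,225), the carton flat in the crate at (460,325), and the bystanders in the same places as in the first views. I hand in.

```bash
python3 -c "
from workcell import robot; print(robot.hand_in())"
```

```text
the job is handed in; nothing more can be done
None
```

The carton is in the grey crate, and I handed the job in at about 10.5 s. The hand-in gives no verdict, so success rests on my own checks.

**What I did:** With the jaws open and the tool turned about 10° from the posting direction, the front finger opened the flap and held it. The rear finger pushed the carton flat on its back face, through the gate and over the edge. I then drew back so the flap closed on its own, and lifted clear.

**Last checks:**
- **Carton:** its top is at about 59 mm, so its centre is at roughly 33 mm. It lies near x 40, y -11 mm in the unit frame, inside the crate.
- **Flap:** shut, with a slope of about 0.001 rad across the gate.
- **Gripper:** about 140 mm above the working height and touching nothing.
- **Bystanders:** the tape roll, film roll and glove box look unmoved in the picture; I did not measure them again.

**Not confirmed:**
- **Flap contact forces:** I could not read either the finger's force on the flap or any flap force on the carton. The pictures showed the flap held open by the finger and clear of the carton in the frames I took.
- **Crate corners:** in the pose fit, these came out about 4–5 mm larger all round than specified. I took that as image blur, because the offset was even on all sides.

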